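Index the filling funnel over to the open tub

TASK

The filling funnel is parked between two tubs. Hook a fingertip into the pull ring of the spring index pin (do not grip the ring), lift the pin out of its hole, swing the arm one hole so that the funnel stands over the open tub (not the one with its lid on), and let the pin drop fully home in that hole. Push and lift gently, leave the tubs and everything else on the table standing where they are, and finish clear of it all.

Things in the scene. Friction and masses are not known exactly. Their poses are not given: they have to be found in the camera images.
- station: Fixed filling station: post 44 mm thick on a 120 mm base disc, with a steel index plate (top 87 mm above the table, reaching 144 mm from the post towards the robot). Origin: on the table, on the post's axis; z up; its x axis is within about 17 degrees of world x. Plate and pin lie on its -x side, the funnel on its +y side.
- plate_hole (a point): Mouth of the middle of five square holes (15 mm wide) in the index plate, 87 mm above the table; the pin starts in it. The holes lie on a radius of 125 mm round the post, 20 degrees (0.349 rad, 44 mm) apart; this one is exactly on the station's -x axis.
- swing (a joint): Angle of the swing arm about the post, rad: 0 = pin over the middle hole (start), positive anticlockwise seen from above, holes at -0.698, -0.349, 0, 0.349, 0.698, stops at -0.8 and 0.8. It turns with light friction (0.1 N m) and stays where it is left; with the pin in a hole it is locked to within 0.02 rad.
- pivot (a point): Top centre of the arm's hub on the post's axis, 136 mm above the table; its x axis runs along the tail from the pin end to the post. The arm is an L of flat bar 34 mm wide, top 106 mm above the table: a tail reaching 141 mm from the axis to the pin end, and at right angles to it (its +y) a branch that carries the funnel.
- spout (a point): Centre of the funnel's lower mouth, 135 mm from the post's axis and 104 mm above the table; the mouth is 40 mm across, the funnel 90 mm at its top edge, 189 mm above the table.
- pin (a joint): Lift of the spring pin, m: 0 = fully home (12 mm deep in the plate), 0.026 = upper stop. Above 0.014 it is clear and the arm can swing. The spring pushes down with 6 N at home, about 11 N at the stop. The pin is 12 mm thick with a round tip: let go within 5 mm of a hole's middle it drops in by itself, elsewhere it rides on the plate at about 0.012.
- pull_ring (a point): Centre of the opening of the pin's steel pull ring, 108 mm from the post's axis, 164 mm above the table with the pin home (it rises with the pin). Rigid on the pin; opening 54 mm, wire 8 mm. x axis along the arm from pin end to post, z up.
- ring_top (a point): Middle of the wire at the top of the pull ring. The ring faces along the arm and leans 35 degrees from upright, its top towards the post: the axis of its opening, going from the pin end towards the post, slopes 35 degrees down, so a fingertip slanting down towards the post goes through it. Below the ring's centre the arm is about 58 mm lower.
- ring_rim: The outer and side faces of the pull ring's wire (69 mm over all), which a grip on the wire would press; a hooked fingertip bears only on the inside of the wire. Origin: the pin's round tip, 75 mm above the table with the pin home.
- open_tub: White plastic tub, open at the top: 84 mm across, 75 mm high, loose, 0.2 to 0.45 kg. Origin: centre of its underside. It stands where the funnel comes one hole from the middle, on one side or the other (to about 5 mm): on the station's +x side for a swing to -0.349, on its -x side for +0.349.
- lidded_tub: The same tub with its white lid on: 90 mm across, 85 mm high, loose; it stands one hole from the middle on the other side. Origin: centre of its underside.
- tape_roll: Bystander: cardboard tape roll, 80 mm across, 24 mm high, lying flat, loose. Origin: centre of its underside.
- spare_lid: Bystander: loose white tub lid, 90 mm across, 10 mm high, lying flat, loose. Origin: centre of its underside.
- green_bowl: Bystander: green plastic bowl, 230 mm across, 95 mm high, loose. Origin: centre of its underside.
- white_bowl: Bystander: white bowl, 150 mm across, 65 mm high, loose. Origin: centre of its underside.
- basket: Bystander: cream basket with a red rim, 158 mm across, 64 mm high, loose. Origin: centre of its underside.
- scoop: Bystander: steel scoop, 190 mm long, 40 mm high, loose. Origin: at the blade's rear edge, on the table; handle to its -x.
- jar: Bystander: closed glass jar, 70 mm across, 100 mm high, loose. Origin: centre of its underside.

How it is judged:
By the outcome, as a careful person would: the job done as asked, in the order asked, and still so for the second after the job is handed in, with the robot touching nothing.
It also fails if it takes over 45 s, if anything falls off the work surface, if the arm or the gripper's body presses on something with over 40 N, if the wrist force passes 120 N, or if a joint passes its speed limit or range.

ROBOT

A 6-joint arm with a two-finger parallel gripper is mounted at the origin on the work surface. World frame = base frame: x ahead of the robot, y to its left, z up, the work surface at z = 0. Lengths are in m, angles in rad, forces in N, time in s.
With the tool pointing down it reaches from about 0.35 to 0.95 m from the base axis. Payload 17.4 kg.
Tool frame: the origin (TCP) lies midway between the tips of the shut fingers; the grasp point (between the pads) lies 19 mm behind it; z points along the fingers, y is the direction in which the jaws open and shut (so a half turn about z gives the same grasp; the last joint's range is limited). The gripper opens to 93 mm and grips with 3 to 60 N. Pads are 15 mm wide; open, the fingers measure 128 mm over their backs; the gripper's body (75 mm by 188 mm) begins 65 mm behind the grasp point.
Start: joints at [-1.293, 0.116, 1.442, -0, 1.584, -0.038], TCP at [0.21, -0.642, 0.219] pointing down, gripper open.
Joint ranges: [-2.83, 2.83], [-0.83, 2.19], [0.07, 2.5], [-1.14, 4.28], [0.01, 3], [-2.97, 2.97]. Speed limits (rad/s): [1.89, 1.89, 2.22, 3.14, 3.14, 3.14].

INTERFACE

Orientations are given as a rotation vector (axis times angle).
In Python, from workcell import env, capture gives the robot as it stands.
- The arm moves only by the tool play_rows, never from a script. Its argument "targets" is a list of rows, each a list of 6 numbers: the shift along the world's x, y, z in mm, then the turn, a rotation vector about the world's x, y, z in rad. A call has exactly 8 rows; each row shifts and turns the commanded pose from where the row before left it; what a row does not reach is not made up. A row lasts 1/10 s, in which the tool goes at most 50 mm and 8.59 degrees, less where a joint would pass 70% of its speed; a pose out of reach is approached as far as the arm can. A call is refused whole if a number of a shift passes 50 or a number of a turn 0.15, either way. A call with a gripper value outside its range is refused whole. "grip" is the closure, from -1 (fully open) to 1 (shut), set as the call begins (left out, the last holds). The fingers move at their own pace and stop on an object; "grip_force" is the grip in N (left out, the last holds). Time passes only in rows, so rows that do not move let the fingers close, or fill a call up. It gives the time, the measured TCP pose, the force and the opening at its end, in the units of the state.
- env.state(): the state, without advancing time (a new reading comes with each control period).
- capture(name): name is "scene" or "side" or "wrist"; returns a dict with "frame" (400x640x3 uint8, red, green, blue), "range_z" (400x640 float32, m along the optical axis (not along the pixel's ray), 0 where there is no reading), "fx", "fy", "cx", "cy" (pixels), "extrinsics" (4x4, takes a point from camera to world coordinates); the wrist camera has in their place "hand_eye" (4x4, takes a point from camera to tool coordinates, whose origin is the TCP and whose axes are the flange's). Camera axes: x right, y down, z forward; pixel columns grow to the right and rows downward; lengths in m; the calibration is good to about 2 mm. A picture is of the moment at which its call begins: read the wrist's pose just before it.
- env.hand_in(): hands the job in, once; it reports no verdict.
The state is a dict: "t": time; "joint_positions": joint angles; "dq": joint speeds; "joint_torque": joint torques, N m; "eef_pos": TCP position; "tool_rot": TCP orientation; "contact_force": force on the tool from outside, world axes, zero at the start; "ft_torque": the same for the moment, N m; "grip_width": finger opening in m.
Only numpy, scipy, OpenCV 4.12 (cv2) and the standard library are available. Lean on these libraries where they do the work, as an engineer would, in place of code of your own. Each camera call takes 0.05 s, during which the arm holds its last target. There are 200 camera calls.

## Working session

There is one attempt and no reset: what is moved stays moved. The work goes in short steps, Python scripts to look and compute and a tool call to move; the robot and the scene stay as the last step left them, time stands still between calls to the robot, and variables do not carry over. Pictures are saved under pics/ and viewed, on a budget of 10 in all, crops included, one or two more only if the job needs it, and the job is handed in when it is done.

Besides the shell and the picture viewer there is one more tool, called after "Emit:" as a command line: name --pt "numbers of a row" for each row, then --argument value for the rest. play_rows: Moves the arm, as the interface text tells. Its arguments: {"type":"object","properties":{"targets":{"type":"array","items":{"type":"array","items":{"type":"number"}}},"grip":{"type":"number"},"grip_force":{"type":"number"}},"required":["targets"]}

```bash
mkdir -p pics; cat > h.py <<'E'
import numpy as np, cv2
from scipy.spatial.transform import Rotation as R
from workcell import env, capture
def grab(n):
    s=env.state(); c=capture(n)
    if 'extrinsics' in c: c['T']=np.array(c['extrinsics'])
    else:
        T=np.eye(4); T[:3,:3]=R.from_rotvec(s['tool_rot']).as_matrix(); T[:3,3]=s['eef_pos']; c['T']=T@np.array(c['hand_eye'])
    return c
def cloud(c):
    z=c['range_z']; v,u=np.mgrid[:400,:640]
    p=np.stack([(u-c['cx'])/c['fx']*z,(v-c['cy'])/c['fy']*z,z],-1)
    w=p@c['T'][:3,:3].T+c['T'][:3,3]; w[z==0]=np.nan; return w
def ray(c,u,v):
    d=c['T'][:3,:3]@np.array([(u-c['cx'])/c['fx'],(v-c['cy'])/c['fy'],1]); return c['T'][:3,3],d
def plane(c,u,v,z):
    o,d=ray(c,u,v); return o+d*(z-o[2])/d[2]
def proj(c,P):
    q=c['T'][:3,:3].T@(np.array(P)-c['T'][:3,3]); return q[0]/q[2]*c['fx']+c['cx'],q[1]/q[2]*c['fy']+c['cy']
def tri(r1,r2):
    (o1,d1),(o2,d2)=r1,r2
    A=np.stack([d1,-d2],1); t=np.linalg.lstsq(A,o2-o1,rcond=None)[0]
    a,b=o1+t[0]*d1,o2+t[1]*d2; return (a+b)/2,np.linalg.norm(a-b)
def save(c,f): cv2.imwrite('pics/'+f,c['frame'][:,:,::-1])
E
python3 - <<'E'
from h import *
s=env.state(); print({k:np.round(v,3) for k,v in s.items()})
a=grab('scene');b=grab('side')
np.save('a.npy',a,allow_pickle=True);np.save('b.npy',b,allow_pickle=True)
cv2.imwrite('pics/1.png',np.vstack([a['frame'],b['frame']])[:,:,::-1][:, :])
im=np.vstack([a['frame'],b['frame']])[:,:,::-1]
save(a,'1a.png');save(b,'1b.png')
for c in(a,b): print(c['T'].round(3).tolist(),c['fx'],c['cx'],c['cy'])
print(R.from_rotvec(s['tool_rot']).as_matrix().round(2))
E
```

```text
{'t': np.float64(0.0), 'joint_positions': array([-1.293,  0.117,  1.442, -0.   ,  1.584, -0.038]), 'dq': array([-0.002, -0.   ,  0.001, -0.002,  0.   ,  0.   ]), 'joint_torque': array([ 2.0000e-03, -7.2125e+01, -6.2262e+01,  7.8000e-02,  2.4000e-02,
       -0.0000e+00]), 'eef_pos': array([ 0.21 , -0.641,  0.218]), 'tool_rot': array([-3.101, -0.494,  0.   ]), 'contact_force': array([ 0.866, -0.798, -0.373]), 'ft_torque': array([0.008, 0.011, 0.003]), 'grip_width': np.float64(0.093)}
[[0.573, 0.683, -0.453, 1.112], [0.819, -0.466, 0.334, -0.404], [0.017, -0.562, -0.827, 1.152], [0.0, 0.0, 0.0, 1.0]] 428.1541453940901 319.30828991747387 194.11726073596375
[[-0.914, -0.315, 0.255, 0.194], [-0.405, 0.694, -0.595, 0.933], [0.011, -0.647, -0.762, 1.298], [0.0, 0.0, 0.0, 1.0]] 508.7024143893104 324.22197162273073 194.30146250276073
[[ 0.95  0.31 -0.  ]
 [ 0.31 -0.95  0.  ]
 [ 0.   -0.   -1.  ]]
```

View pics/1a.png

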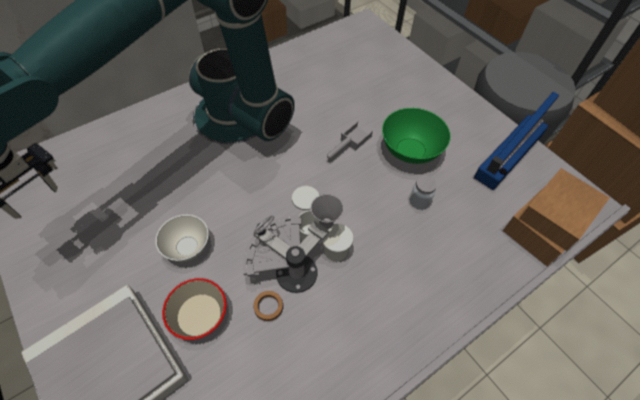

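View pics/1b.png

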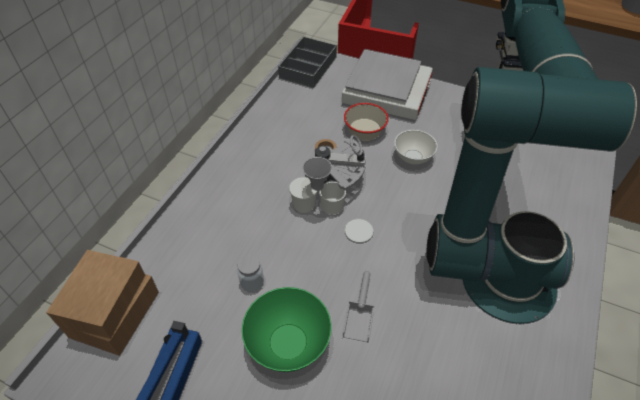

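The scene picture shows the post's hub at about (296,256), the funnel at (326,210) and the ring near (266,228). The side picture shows the lidded tub at (302,192) and the tub that looks open at (333,198), nearer the robot. Next I'll measure these and zoom in.

```bash
python3 - <<'E'
from h import *
a=np.load('a.npy',allow_pickle=True).item();b=np.load('b.npy',allow_pickle=True).item()
print('hub scene',plane(a,296,255,.136),'funnel',plane(a,327,209,.189))
A=a['frame'][175:305,225:375];B=b['frame'][120:230,270:390]
im=np.vstack([cv2.resize(A,(600,520//2*1),interpolation=3) if 0 else cv2.resize(A,None,fx=2.3,fy=2.3,interpolation=2)])
f=2.7
A=cv2.resize(A,(400,347),interpolation=2);B=cv2.resize(B,(400,367),interpolation=2)
cv2.imwrite('pics/2.png',np.hstack([A,B[:347]])[:,:,::-1])
for c in(a,b):
    w=cloud(c).reshape(-1,3); m=np.hypot(w[:,0]-.72,w[:,1]+.22)<.3
    h=plane(a,296,255,.136)
    w=w[np.hypot(w[:,0]-h[0],w[:,1]-h[1])<.2]
    for lo,hi in[(.13,.142),(.182,.196),(.1,.11),(.082,.091),(.07,.079),(.147,.18)]:
        p=w[(w[:,2]>lo)&(w[:,2]<hi)]; print(lo,hi,len(p),p.mean(0).round(3),p.min(0).round(3),p.max(0).round(3))
E
```

```text
hub scene [ 0.67858127 -0.15442997  0.136     ] funnel [ 0.63495272 -0.02564526  0.189     ]
0.13 0.142 154 [ 0.625 -0.088  0.136] [ 0.543 -0.198  0.13 ] [0.68  0.001 0.142]
0.182 0.196 217 [ 0.613 -0.058  0.187] [ 0.572 -0.203  0.182] [0.675 0.021 0.194]
0.1 0.11 656 [ 0.624 -0.142  0.105] [ 0.541 -0.208  0.1  ] [ 0.696 -0.005  0.11 ]
0.082 0.091 1649 [ 0.62  -0.135  0.085] [ 0.529 -0.286  0.082] [0.72  0.029 0.091]
0.07 0.079 183 [ 0.621 -0.138  0.076] [ 0.534 -0.287  0.07 ] [0.719 0.024 0.079]
0.147 0.18 424 [ 0.612 -0.033  0.165] [ 0.548 -0.217  0.147] [0.668 0.017 0.18 ]
0.13 0.142 114 [ 0.624 -0.084  0.136] [ 0.539 -0.203  0.13 ] [0.685 0.002 0.142]
0.182 0.196 179 [ 0.622 -0.056  0.187] [ 0.565 -0.202  0.182] [0.672 0.023 0.196]
0.1 0.11 262 [ 0.595 -0.161  0.105] [ 0.529 -0.209  0.1  ] [ 0.688 -0.002  0.11 ]
0.082 0.091 1006 [ 0.615 -0.105  0.086] [ 0.523 -0.282  0.082] [0.714 0.031 0.091]
0.07 0.079 173 [ 0.596 -0.067  0.075] [ 0.524 -0.271  0.07 ] [0.698 0.029 0.079]
0.147 0.18 396 [ 0.622 -0.056  0.165] [ 0.541 -0.218  0.147] [0.668 0.02  0.18 ]
```

View pics/2.png

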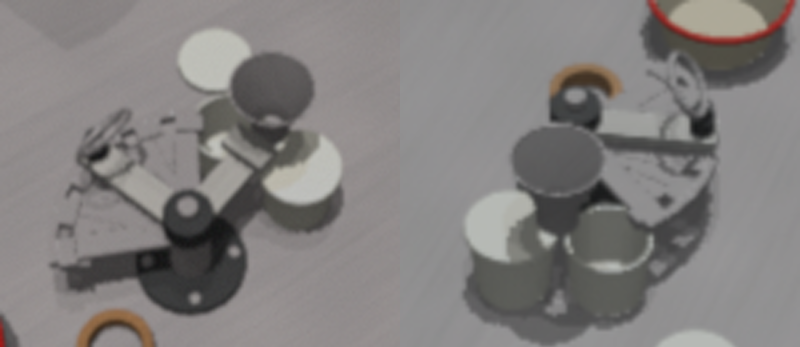

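The zoom confirms it: the open tub is the one on the robot's side (station -x), so the swing is to +0.349 (anticlockwise). Now the hub axis, funnel and ring from the depth.

```bash
python3 - <<'E'
from h import *
from scipy.optimize import least_squares
a=np.load('a.npy',allow_pickle=True).item();b=np.load('b.npy',allow_pickle=True).item()
def fit(p): 
    r=least_squares(lambda x:np.hypot(p[:,0]-x[0],p[:,1]-x[1])-x[2],[*p.mean(0)[:2],.04],loss='soft_l1',f_scale=.002); return r.x.round(4)
for n,c in(('a',a),('b',b)):
    w=cloud(c).reshape(-1,3)
    w=w[(np.hypot(w[:,0]-.66,w[:,1]+.12)<.25)]
    F=w[(w[:,2]>.18)&(w[:,2]<.194)&(w[:,1]>-.09)]
    print(n,'funnel',len(F),fit(F))
    H=w[(w[:,2]>.110)&(w[:,2]<.14)&(np.hypot(w[:,0]-.68,w[:,1]+.155)<.035)]
    print('hub',len(H),H.mean(0).round(4),H.min(0).round(3),H.max(0).round(3),fit(H))
    G=w[(w[:,2]>.135)&(w[:,2]<.21)&(w[:,1]<-.12)&(w[:,0]<.64)]
    print('ring',len(G),G.mean(0).round(3),G.min(0).round(3),G.max(0).round(3))
    u,s,v=np.linalg.svd(G-G.mean(0)); print('normal',v[2].round(2))
    D=w[(w[:,2]>.002)&(w[:,2]<.02)&(np.hypot(w[:,0]-.68,w[:,1]+.155)<.08)]; print('disc',len(D),D.mean(0).round(3),D.min(0).round(3),D.max(0).round(3))
    P=w[(w[:,2]>.08)&(w[:,2]<.09)&(w[:,1]<-.05)]
E
```

```text
a funnel 193 [ 0.6314 -0.0234  0.042 ]
hub 296 [ 0.6736 -0.154   0.1238] [ 0.647 -0.178  0.11 ] [ 0.696 -0.127  0.138] [ 0.6709 -0.1525  0.019 ]
ring 153 [ 0.569 -0.185  0.166] [ 0.543 -0.217  0.135] [ 0.591 -0.152  0.194]
normal [ 0.78  0.25 -0.58]
disc 881 [ 0.689 -0.158  0.01 ] [ 0.625 -0.229  0.002] [ 0.757 -0.078  0.02 ]
b funnel 168 [ 0.6272 -0.0207  0.0417]
hub 133 [ 0.6678 -0.1477  0.1253] [ 0.645 -0.177  0.114] [ 0.691 -0.124  0.14 ] [ 0.6692 -0.1534  0.0176]
ring 125 [ 0.563 -0.18   0.165] [ 0.539 -0.218  0.136] [ 0.585 -0.148  0.197]
normal [-0.79 -0.22  0.57]
disc 80 [ 0.672 -0.139  0.009] [ 0.612 -0.163  0.002] [ 0.759 -0.103  0.018]
```

Emit:
play_rows --pt "16 38 8 0.029 -0.094 0" --pt "16 38 8 0.029 -0.094 0" --pt "16 38 8 0.029 -0.094 0" --pt "16 38 8 0.029 -0.094 0" --pt "16 38 8 0.029 -0.094 0" --pt "16 38 8 0.029 -0.094 0" --pt "16 38 8 0.029 -0.094 0" --pt "16 38 8 0.029 -0.094 0" --grip 1 --grip_force 20

```text
t: 0.9
eef_pos: [0.3381, -0.3362, 0.283]
tool_rot: [-2.768, -0.44, -1.158]
contact_force: [0.8, 0.9, -0.0]
grip_width: 0.0339
```

```bash
cat >> h.py <<'E'
def st():
    s=env.state(); print('t',round(float(s['t']),2),'q',np.round(s['joint_positions'],2),'p',np.round(s['eef_pos'],4),'F',np.round(s['contact_force'],1),'w',round(float(s['grip_width']),3)); print(R.from_rotvec(s['tool_rot']).as_matrix().round(3).tolist()); return s
E
python3 -c "
from h import *
st()"
```

```text
t 0.9 q [-1.31 -0.46  1.98  0.79  1.63 -0.01] p [ 0.3381 -0.3362  0.283 ] F [ 0.8  0.9 -0. ] w 0.034
[[0.667, 0.306, 0.679], [0.223, -0.952, 0.21], [0.711, 0.012, -0.703]]
```

Emit:
play_rows --pt "13 15 1 0 0 0" --pt "13 15 1 0 0 0" --pt "13 15 1 0 0 0" --pt "13 15 1 0 0 0" --pt "13 15 1 0 0 0" --pt "13 15 1 0 0 0" --pt "13 15 1 0 0 0" --pt "13 15 1 0 0 0"

```text
t: 1.7
eef_pos: [0.442, -0.2169, 0.2905]
tool_rot: [-2.771, -0.441, -1.153]
contact_force: [0.6, -0.2, -0.4]
grip_width: 0.0005
```

```bash
python3 - <<'E'
from h import *
st()
c=grab('wrist'); np.save('w1.npy',c,allow_pickle=True); save(c,'3.png')
print(np.array(c['hand_eye']).round(3).tolist(),c['fx'],'ring px',proj(c,[.566,-.183,.165]),'hub',proj(c,[.67,-.153,.136]))
E
```

```text
t 1.7 q [-0.94 -0.6   2.06  0.74  1.42  0.3 ] p [ 0.442  -0.2169  0.2905] F [ 0.6 -0.2 -0.4] w 0.001
[[0.67, 0.306, 0.677], [0.224, -0.952, 0.209], [0.708, 0.012, -0.706]]
[[-0.001, -0.958, -0.287, 0.079], [1.0, -0.001, -0.001, -0.001], [0.0, -0.287, 0.958, -0.165], [0.0, 0.0, 0.0, 1.0]] 359.2935564308842 ring px (np.float64(325.89085143513717), np.float64(169.73998561125504)) hub (np.float64(327.33627142283643), np.float64(106.24346236734455))
```

View pics/3.png

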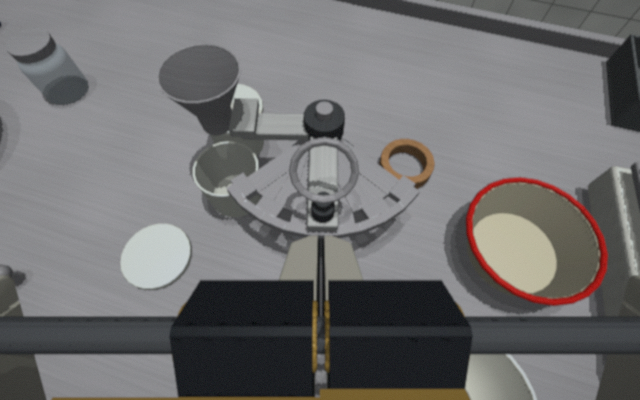

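The wrist picture shows the ring's centre at about (324,170) and the projection of my earlier estimate at (326,170), so they agree. The hub is at (323,108), and the open tub at (226,168) sits beside the funnel. I'll refine from this second view.

```bash
python3 - <<'E'
from h import *
c=np.load('w1.npy',allow_pickle=True).item();w=cloud(c)
v,u=np.mgrid[:400,:640]
m=(abs(u-324)<45)&(abs(v-170)<40)&(w[...,2]>.13)&(np.hypot(w[...,0]-.566,w[...,1]+.183)<.06)&(w[...,0]<.61)
m&=~((v>200))
p=w[m]; print('ring',len(p),p.mean(0).round(4),p.min(0).round(3),p.max(0).round(3))
cn,_=cv2.findContours(m.astype(np.uint8),0,1); k=max(cn,key=len); e=cv2.fitEllipse(k); print(e)
n=np.array([.785,.24,-.574]); o,d=ray(c,*e[0]); 
print('centre on ring plane through prior', o+d*(n@(np.array([.566,-.183,.165])-o))/(n@d))
a=np.load('a.npy',allow_pickle=True).item()
print('hub top',plane(c,323.5,107,.136), 'tri hub',tri(ray(c,323.5,107),ray(a,297,254)))
mh=(abs(u-323)<25)&(abs(v-112)<20)&(w[...,2]>.128)&(w[...,2]<.142);h=w[mh];print('hub',len(h),h.mean(0).round(4),h.min(0).round(3),h.max(0).round(3))
t=(w[...,2]>.06)&(w[...,2]<.082)&(abs(u-226)<40)&(abs(v-168)<35)
q=w[t];print('open tub rim',len(q),q.min(0).round(3),q.max(0).round(3), 'expected', np.array([.67,-.153])+.135*np.array([np.cos(.29+np.pi/2+.349),np.sin(.29+np.pi/2+.349)]))
E
```

```text
ring 1491 [ 0.5642 -0.1811  0.1668] [ 0.542 -0.214  0.137] [ 0.587 -0.148  0.193]
((323.53936767578125, 169.3422393798828), (63.672306060791016, 69.1599349975586), 90.07781219482422)
centre on ring plane through prior [ 0.56553033 -0.18072116  0.16531051]
hub top [ 0.66742618 -0.14900061  0.136     ] tri hub (array([ 0.67415563, -0.14783965,  0.12805434]), np.float64(0.0016937079115114748))
hub 238 [ 0.6658 -0.1502  0.1342] [ 0.657 -0.16   0.128] [ 0.678 -0.14   0.137]
open tub rim 1152 [ 0.542 -0.11   0.06 ] [0.642 0.    0.082] expected [ 0.58948694 -0.04463651]
```

Emit:
play_rows --pt "12 3.5 -12 0 0 0" --pt "12 3.5 -12 0 0 0" --pt "12 3.5 -12 0 0 0" --pt "12 3.5 -12 0 0 0" --pt "12 3.5 -12 0 0 0" --pt "12 3.5 -12 0 0 0" --pt "12 3.5 -12 0 0 0" --pt "8 2.5 -8 0 0 0"

```text
t: 2.55
eef_pos: [0.5339, -0.1903, 0.1974]
tool_rot: [-2.771, -0.441, -1.152]
contact_force: [-1.1, 0.3, 0.2]
grip_width: 0.0007
```

```bash
python3 - <<'E'
from h import *
s=st(); p=s['eef_pos'];z=R.from_rotvec(s['tool_rot']).as_matrix()[:,2]; C=np.array([.565,-.181,.1655])
print('to go',(C+.026*z-p)*1000, 'offset perp',(C-p)-z*((C-p)@z))
c=grab('wrist'); save(c,'4.png'); print(proj(c,C))
E
```

```text
t 2.55 q [-0.72 -0.44  2.11  0.74  1.11  0.32] p [ 0.5339 -0.1903  0.1974] F [-1.1  0.3  0.2] w 0.001
[[0.67, 0.306, 0.676], [0.224, -0.952, 0.209], [0.708, 0.011, -0.707]]
to go [ 48.69995606  14.74903993 -50.25415848] offset perp [ 0.00035985 -0.00023286  0.00027521]
(np.float64(322.7136313294327), np.float64(219.08926426186616))
```

View pics/4.png

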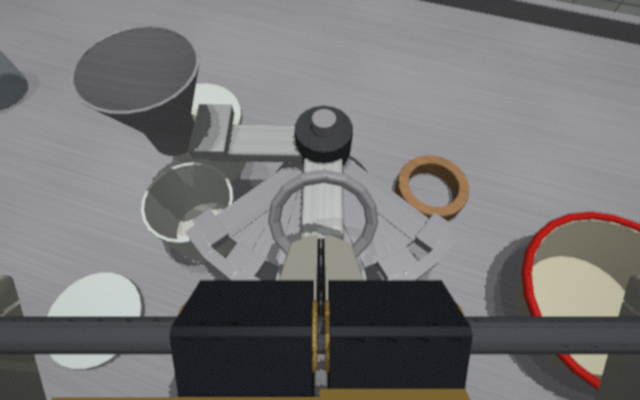

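The ring at (323,218) is centred on the finger line (321), and the fingertips look about half as wide as the opening. I'll go in.

Emit:
play_rows --pt "6 1.9 -6.2 0 0 0" --pt "6 1.9 -6.2 0 0 0" --pt "6 1.8 -6.3 0 0 0" --pt "6 1.8 -6.3 0 0 0" --pt "6 1.8 -6.3 0 0 0" --pt "6 1.8 -6.3 0 0 0" --pt "6 1.8 -6.3 0 0 0" --pt "6 1.8 -6.3 0 0 0"

```text
t: 3.4
eef_pos: [0.5821, -0.1758, 0.1479]
tool_rot: [-2.771, -0.441, -1.153]
contact_force: [-0.4, -0.6, -0.9]
grip_width: 0.0003
```

Emit:
play_rows --pt "0 0 1 0 0 0" --pt "0 0 1 0 0 0" --pt "0 0 1 0 0 0" --pt "0 0 1 0 0 0" --pt "0 0 1 0 0 0" --pt "0 0 1 0 0 0" --pt "0 0 0 0 0 0" --pt "0 0 0 0 0 0"

```text
t: 4.2
eef_pos: [0.5816, -0.1761, 0.1545]
tool_rot: [-2.771, -0.441, -1.153]
contact_force: [-0.4, 0.4, -0.3]
grip_width: 0.0004
```

```bash
python3 - <<'E'
from h import *
st()
E
```

```text
t 4.2 q [-0.62 -0.32  2.1   0.75  0.97  0.32] p [ 0.5816 -0.1761  0.1545] F [-0.4  0.4 -0.3] w 0.0
[[0.67, 0.306, 0.677], [0.224, -0.952, 0.209], [0.708, 0.012, -0.706]]
```

Emit:
play_rows --pt "0 0 1 0 0 0" --pt "0 0 1 0 0 0" --pt "0 0 1 0 0 0" --pt "0 0 1 0 0 0" --pt "0 0 1 0 0 0" --pt "0 0 1 0 0 0" --pt "0 0 0 0 0 0" --pt "0 0 0 0 0 0"

```text
t: 5.0
eef_pos: [0.5816, -0.176, 0.1605]
tool_rot: [-2.771, -0.441, -1.153]
contact_force: [0.4, -0.0, 0.5]
grip_width: 0.0007
```

Emit:
play_rows --pt "0 0 1 0 0 0" --pt "0 0 1 0 0 0" --pt "0 0 1 0 0 0" --pt "0 0 1 0 0 0" --pt "0 0 1 0 0 0" --pt "0 0 1 0 0 0" --pt "0 0 0 0 0 0" --pt "0 0 0 0 0 0"

```text
t: 5.8
eef_pos: [0.5814, -0.1759, 0.1658]
tool_rot: [-2.771, -0.441, -1.152]
contact_force: [-2.0, -0.9, -5.7]
grip_width: 0.0004
```

Emit:
play_rows --pt "0 0 1.5 0 0 0" --pt "0 0 1.5 0 0 0" --pt "0 0 1.5 0 0 0" --pt "0 0 1.5 0 0 0" --pt "0 0 1.5 0 0 0" --pt "0 0 1.5 0 0 0" --pt "0 0 0 0 0 0" --pt "0 0 0 0 0 0"

```text
t: 6.6
eef_pos: [0.5815, -0.176, 0.1753]
tool_rot: [-2.771, -0.441, -1.153]
contact_force: [-3.6, -1.0, -8.9]
grip_width: 0.0008
```

Emit:
play_rows --pt "0 0 1.5 0 0 0" --pt "0 0 1.5 0 0 0" --pt "0 0 1.5 0 0 0" --pt "0 0 1.5 0 0 0" --pt "0 0 1 0 0 0" --pt "0 0 1 0 0 0" --pt "0 0 0 0 0 0" --pt "0 0 0 0 0 0"

```text
t: 7.4
eef_pos: [0.5816, -0.176, 0.1834]
tool_rot: [-2.771, -0.441, -1.153]
contact_force: [-4.1, -0.6, -10.9]
grip_width: 0.0004
```

```bash
python3 - <<'E'
from h import *
st()
c=grab('wrist'); a=grab('scene');b=grab('side')
for x in (a,b):
    w=cloud(x).reshape(-1,3);G=w[(w[:,2]>.16)&(np.hypot(w[:,0]-.565,w[:,1]+.181)<.05)]
    print(len(G),G.max(0))
A=a['frame'][195:285,235:335];B=b['frame'][120:210,310:410]
cv2.imwrite('pics/5.png',np.hstack([cv2.resize(A,(400,360),interpolation=2),cv2.resize(c['frame'][150:330,220:420],(400,360))])[:,:,::-1])
E
```

```text
t 7.4 q [-0.62 -0.34  2.07  0.73  1.01  0.36] p [ 0.5816 -0.176   0.1834] F [ -4.1  -0.6 -10.9] w 0.0
[[0.67, 0.306, 0.677], [0.224, -0.952, 0.209], [0.708, 0.012, -0.706]]
782 [ 0.5921643  -0.15185633  0.28684014]
368 [ 0.58832179 -0.14590137  0.28714669]
```

View pics/5.png

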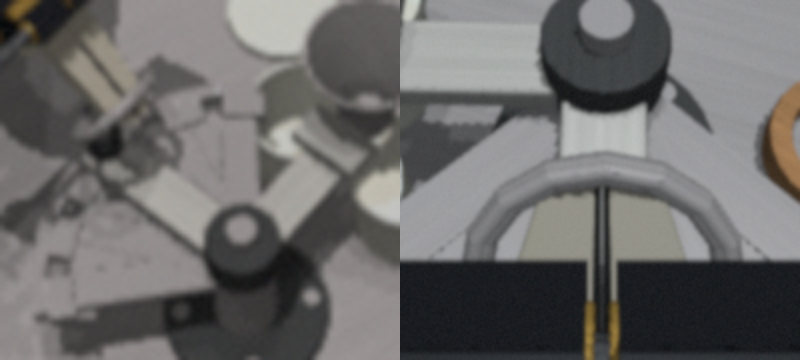

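Hooked: the ring's top wire bears on the shut fingertips, and the lift is about 20 mm (force -11 N, below the stop). Next I'll work out the arc.

```bash
python3 - <<'E'
import numpy as np
r=np.array([.5816-.668,-.176+.150])*1000
a=np.linspace(0,.349,17); P=np.stack([np.cos(a)*r[0]-np.sin(a)*r[1],np.sin(a)*r[0]+np.cos(a)*r[1]],1)
print(np.diff(P,axis=0).round(2).tolist())
E
```

```text
[[0.59, -1.88], [0.63, -1.87], [0.67, -1.85], [0.71, -1.84], [0.75, -1.82], [0.79, -1.8], [0.83, -1.79], [0.87, -1.77], [0.9, -1.75], [0.94, -1.73], [0.98, -1.71], [1.02, -1.68], [1.05, -1.66], [1.09, -1.64], [1.13, -1.61], [1.16, -1.59]]
```

Emit:
play_rows --pt "0.6 -1.9 0 0 0 0.022" --pt "0.6 -1.9 0 0 0 0.022" --pt "0.7 -1.8 0 0 0 0.022" --pt "0.7 -1.8 0 0 0 0.022" --pt "0.7 -1.8 0 0 0 0.022" --pt "0.8 -1.8 0 0 0 0.022" --pt "0.8 -1.8 0 0 0 0.022" --pt "0.9 -1.8 0 0 0 0.022"

```text
t: 8.35
eef_pos: [0.5875, -0.1909, 0.1834]
tool_rot: [-2.667, -0.672, -1.112]
contact_force: [-4.8, -1.0, -10.1]
grip_width: 0.0006
```

Emit:
play_rows --pt "0.9 -1.8 0 0 0 0.022" --pt "0.9 -1.7 0 0 0 0.022" --pt "1 -1.7 0 0 0 0.022" --pt "1 -1.7 0 0 0 0.022" --pt "1.1 -1.7 0 0 0 0.022" --pt "1.1 -1.6 0 0 0 0.022" --pt "1.1 -1.6 0 0 0 0.022" --pt "1.2 -1.6 0 0 0 0.02"

```text
t: 9.15
eef_pos: [0.5959, -0.2044, 0.1835]
tool_rot: [-2.551, -0.884, -1.065]
contact_force: [-4.7, -2.1, -11.1]
grip_width: 0.0004
```

```bash
cat > ang.py <<'E'
from h import *
from scipy.optimize import least_squares
def fit(p): 
    r=least_squares(lambda x:np.hypot(p[:,0]-x[0],p[:,1]-x[1])-.0425,p.mean(0)[:2],loss='soft_l1',f_scale=.002); return r.x
def ang(n,c):
    w=cloud(c).reshape(-1,3); d=w[:,:2]-[.668,-.150]
    F=w[(w[:,2]>.18)&(w[:,2]<.194)&(np.hypot(*d.T)<.2)&(w[:,1]>-.1)&(w[:,0]>.51)]
    f=fit(F); q=f-[.668,-.150]; print(n,'funnel',f.round(4),'r',np.hypot(*q).round(4),'branch yaw',(np.arctan2(q[1],q[0])-np.pi/2).round(4))
E
python3 - <<'E'
from ang import *
st()
for n in('scene','side'):
    ang(n+' before',np.load(n.replace('scene','a').replace('side','b')+'.npy' if n=='scene' else 'b.npy',allow_pickle=True).item())
    c=grab(n); ang(n,c)
c=grab('wrist'); save(c,'6.png'); np.save('w2.npy',c,allow_pickle=True)
ang('wrist',c);ang('wrist before',np.load('w1.npy',allow_pickle=True).item())
E
```

```text
t 9.15 q [-0.71 -0.12  1.88  0.81  1.29 -0.01] p [ 0.5959 -0.2044  0.1835] F [ -4.7  -2.1 -11.1] w 0.0
[[0.551, 0.615, 0.564], [0.441, -0.788, 0.429], [0.708, 0.012, -0.706]]
scene before funnel [ 0.6315 -0.0236] r 0.1316 branch yaw 0.2808
scene funnel [ 0.59   -0.0447] r 0.131 branch yaw 0.6379
side before funnel [ 0.627  -0.0204] r 0.1359 branch yaw 0.3063
side funnel [ 0.585  -0.0419] r 0.1363 branch yaw 0.6548
wrist funnel [ 0.5863 -0.0436] r 0.1341 branch yaw 0.6551
wrist before funnel [ 0.6274 -0.0216] r 0.1347 branch yaw 0.3061
```

View pics/6.png

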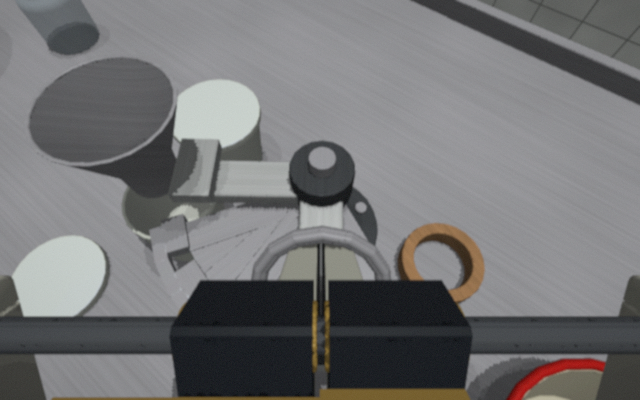

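The funnel now stands over the open tub. The swing measures 0.349 to 0.357 rad in the three views, well inside the drop-in window. I'll lower gently.

Emit:
play_rows --pt "0 0 -1.5 0 0 0" --pt "0 0 -1.5 0 0 0" --pt "0 0 -1.5 0 0 0" --pt "0 0 -1.5 0 0 0" --pt "0 0 -1.5 0 0 0" --pt "0 0 -1.5 0 0 0" --pt "0 0 -1.5 0 0 0" --pt "0 0 -1.5 0 0 0"

```text
t: 10.1
eef_pos: [0.596, -0.2046, 0.1718]
tool_rot: [-2.552, -0.883, -1.066]
contact_force: [-4.6, -3.6, -9.6]
grip_width: 0.0005
```

Emit:
play_rows --pt "0 0 -2 0 0 0" --pt "0 0 -2 0 0 0" --pt "0 0 -2 0 0 0" --pt "0 0 -2 0 0 0" --pt "0 0 -2 0 0 0" --pt "0 0 -2 0 0 0" --pt "0 0 -2 0 0 0" --pt "0 0 0 0 0 0"

```text
t: 10.9
eef_pos: [0.5959, -0.204, 0.1575]
tool_rot: [-2.551, -0.882, -1.066]
contact_force: [-0.3, 0.5, -0.0]
grip_width: 0.0002
```

```bash
python3 - <<'E'
from ang import *
s=st()
C=np.array([.668,-.150])-.108*np.array([np.cos(.641),np.sin(.641)]); print('ring',C)
c=grab('wrist'); ang('wrist',c)
w=cloud(c); v,u=np.mgrid[:400,:640]
m=(w[...,2]>.15)&(np.hypot(w[...,0]-C[0],w[...,1]-C[1])<.06)&(v<265); p=w[m]; 
i=np.argmin(np.where(m,v,999)); print('ring top px',np.unravel_index(i,m.shape),'highest',np.sort(p[:,2])[-20:][::5].round(4))
c=np.load('w2.npy',allow_pickle=True).item();w=cloud(c);m=(w[...,2]>.15)&(np.hypot(w[...,0]-C[0],w[...,1]-C[1])<.06)&(v<265);print('lifted',np.sort(w[m][:,2])[-20:][::5].round(4))
z=R.from_rotvec(s['tool_rot']).as_matrix()[:,2]; P=np.array([*C,.164]); p=s['eef_pos']; print('perp',(P-p)-z*((P-p)@z),(P-p)@z)
E
```

```text
t 10.9 q [-0.71 -0.1   1.9   0.82  1.26 -0.04] p [ 0.5959 -0.204   0.1575] F [-0.3  0.5 -0. ] w 0.0
[[0.552, 0.614, 0.564], [0.44, -0.789, 0.428], [0.708, 0.012, -0.706]]
ring [ 0.5814382 -0.2145837]
wrist funnel [ 0.5865 -0.0437] r 0.134 branch yaw 0.6542
ring top px (np.int64(218), np.int64(321)) highest [0.1928 0.1929 0.193  0.1932]
lifted [0.2112 0.2112 0.2114 0.2116]
perp [-0.00472637 -0.00322218 -0.00573597] -0.017293522763884475
```

The ring top is back at 0.193 m, its starting height (0.211 lifted), and the force is zero, so the pin is home. I'll centre the tip and back out.

Emit:
play_rows --pt "0 0 -3 0 0 0" --pt "0 0 -3 0 0 0" --pt "0 0 -3 0 0 0" --pt "0 0 0 0 0 0" --pt "-4.5 -3.4 5.6 0 0 0" --pt "-5.6 -4.3 7.1 0 0 0" --pt "-5.6 -4.3 7.1 0 0 0" --pt "-5.6 -4.3 7.1 0 0 0"

```text
t: 11.75
eef_pos: [0.5739, -0.2209, 0.1764]
tool_rot: [-2.552, -0.883, -1.066]
contact_force: [-0.5, -0.2, -0.1]
grip_width: 0.0006
```

Emit:
play_rows --pt "-8.5 -6.4 10.6 0 0 0" --pt "-8.5 -6.4 10.6 0 0 0" --pt "-8.5 -6.4 10.6 0 0 0" --pt "-11 -8.6 14 0 0 0" --pt "-11 -8.6 14 0 0 0" --pt "-11 -8.6 14 0 0 0" --pt "-8.5 -6.4 10.6 0 0 0" --pt "0 0 0 0 0 0"

```text
t: 12.55
eef_pos: [0.5068, -0.2729, 0.2616]
tool_rot: [-2.554, -0.882, -1.067]
contact_force: [-0.3, -0.7, 0.0]
grip_width: 0.0009
```

```bash
python3 - <<'E'
from ang import *
st()
C=np.array([.5814,-.2146])
cs={n:grab(n) for n in('scene','side','wrist')}
for n,c in cs.items():
    ang(n,c); w=cloud(c).reshape(-1,3)
    G=w[(w[:,2]>.135)&(w[:,2]<.22)&(np.hypot(w[:,0]-C[0],w[:,1]-C[1])<.05)]; print('ring',len(G),G.mean(0).round(4),np.sort(G[:,2])[-10:][::5].round(4))
a=np.load('a.npy',allow_pickle=True).item()
d=cv2.absdiff(a['frame'],cs['scene']['frame']).max(2)
cv2.imwrite('pics/7.png',np.vstack([cv2.resize(cs['scene']['frame'][140:340,120:460],(510,300)),cv2.resize(cs['wrist']['frame'],(480,300))[:,:].copy() if 0 else cv2.resize(cs['wrist']['frame'],(510,300))])[:,:,::-1])
E
```

```text
t 12.55 q [-0.92 -0.2   1.82  0.79  1.53 -0.05] p [ 0.5068 -0.2729  0.2616] F [-0.3 -0.7  0. ] w 0.001
[[0.552, 0.613, 0.566], [0.44, -0.79, 0.426], [0.708, 0.014, -0.706]]
scene funnel [ 0.5896 -0.0449] r 0.1311 branch yaw 0.6408
ring 175 [ 0.5856 -0.2183  0.1645] [0.1906 0.1919]
side funnel [ 0.5852 -0.0419] r 0.1361 branch yaw 0.6537
ring 106 [ 0.5799 -0.2137  0.1664] [0.1911 0.1949]
wrist funnel [ 0.5859 -0.0434] r 0.1346 branch yaw 0.6561
ring 2057 [ 0.5804 -0.2156  0.165 ] [0.1925 0.1927]
```

View pics/7.png

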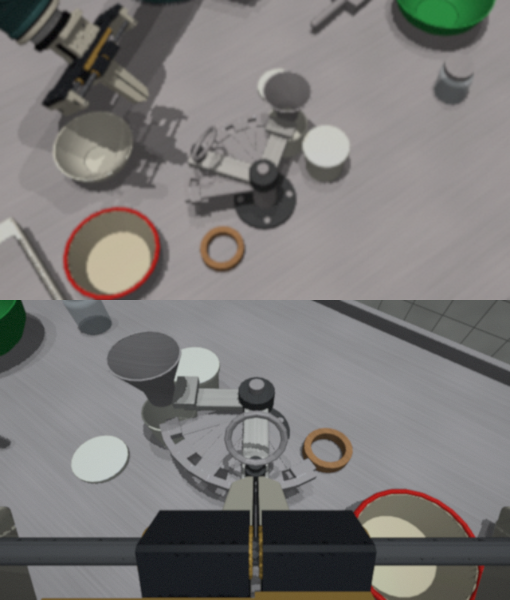

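```bash
python3 -c "
from h import *
st(); print(env.hand_in())"
```

```text
t 12.7 q [-0.92 -0.2   1.83  0.79  1.53 -0.05] p [ 0.5074 -0.2716  0.2592] F [ 0.2 -0.1 -0.2] w 0.001
[[0.553, 0.614, 0.564], [0.439, -0.789, 0.428], [0.708, 0.011, -0.706]]
the job is handed in; nothing more can be done
None
```

The funnel now stands over the open tub with the pin home in the +0.349 hole. I handed the job in at 12.7 s with the gripper about 10 cm clear of the ring and no contact force. I hooked the ring from inside with the shut fingertips, without gripping it, and lifted the pin about 19 mm at roughly 11 N. Then I swung the arm one hole anticlockwise, lowered the pin and backed out.

**Last checks:**
- **Swing:** it measures about 0.35 rad in the side and wrist views and 0.36 in the scene view, which I put down to camera noise.
- **Pin:** the ring's centre is back at about 0.165 m and its top at 0.193 m, as at the start, so the pin is fully home. Riding on the plate it would be about 12 mm higher.
- **Surroundings:** the tubs and the other things in the last picture look undisturbed. I checked that by eye only, and the picture doesn't cover everything on the table.

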